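# Hang the sampling dipper back on the drip stand

## Task

Hang the sampling dipper that stands on the worktop back on the drip stand, lowering it between the two dippers that hang there until its hook drops fully home in the notch of the saddle on the upper bar, then let go. The saddle sits somewhere near the middle of the bar, so expect to feel for the notch; press only gently, and do not knock the hanging dippers or the other things about.

Things in the scene. Friction and masses are not known exactly. Their poses are not given: they have to be found in the camera images.
- dipper: Steel sampling dipper standing on the worktop left of the stand: open cup 56 mm across, 45 mm tall; a flat stem (x 28 to 33 mm, 10 mm wide) rises at its back to a square hook open downward, with a grip block on top. 212 mm tall, 0.1 to 0.2 kg. Origin: centre of the cup's underside; z up, x from cup to hook.
- dipper_grip (a point): Middle of the grey grip block on the hook of the dipper to hang, at (39, 0, 189) mm in its frame. The block is 12 mm thick (x), 24 mm wide (y) and stands from z 166 to 212 mm: take it from above, across its 12 mm.
- dipper_hook (a point): Middle of the underside of the hook's crossbar, at (39, 0, 160) mm in the dipper's frame; this rests on the bar. Crossbar: x 28 to 50 mm, 10 mm wide (y), 6 mm thick. Its back leg (x 45 to 50 mm, 10 mm wide) reaches down to z 140 mm; the hook's mouth is 12 mm wide (x 33 to 45 mm).
- stand: Fixed drip stand: tray 145 x 270 mm, two posts at y -123 and +123 mm, 202 mm tall, between them two flat bars along y, 8 mm thick (x -4 to +4 mm). The lower (z 94 to 110 mm) steadies the stems. A rod along y at x -88 mm, top at z 75 mm, bars the front: cups come in from above. Origin: on the worktop under the bars; z up, y along the bars, cups hang on the -x side.
- bar_mid (a point): Middle of the upper bar's top edge, at (0, 0, 200) mm in the stand's frame. The bar is 20 mm tall. A hung dipper has its hook point on this edge, its x axis along the stand's x axis, its origin at x -39, z 40 mm of the stand. More than 20 N between the dipper and any part of the stand is too rough.
- bar_saddle_zone (a point): Point 8 mm above bar_mid. On the bar here sit two humps, each 8 mm thick, 26 mm long in y, tops at z 208 mm of the stand, with a notch 13 mm wide between them down to the edge (z 200). The notch's centre lies anywhere from y -16 to +16 mm of the stand and is not measured; it stays put. A hook on a hump is 8 mm too high; slid along, it loses support over the notch.
- left_dipper: Loose dipper of the same make hanging on the upper bar at about y = +74 mm of the stand; between its cup and that of the other hanging one is a gap of about 92 mm. Same frame and sizes as the dipper on the worktop. Pushing it with more than 6 N is too rough.
- left_dipper_hook (a point): Middle of the underside of the left hanging dipper's crossbar.
- right_dipper: Loose dipper of the same make hanging on the upper bar at about y = -74 mm of the stand. Same frame and sizes; more than 6 N is too rough here too.
- right_dipper_hook (a point): Middle of the underside of the right hanging dipper's crossbar.
- sample_cup: Bystander: a loose tapered sample cup, 49 mm across, 64 mm tall; origin at the centre of its underside. Leave alone.
- petri_dish: Bystander: a loose clear flat dish, 60 mm across, 13 mm tall; origin at the centre of its underside. Leave alone.
- milk_bottle: Bystander: a loose bottle with a white cap, 74 mm across, 136 mm tall; origin at the centre of its underside. Leave alone.
Not all that is in view belongs to the job. What is shaped like the dipper but red is not meant.

How it is judged:
By the outcome, as a careful person would: the job done as asked, in the order asked, and still so for the second after the job is handed in, with the robot touching nothing.
It also fails if it takes over 67 s, if anything falls off the work surface, if the arm or the gripper's body presses on something with over 40 N, if the wrist force passes 120 N, or if a joint passes its speed limit or range.

## Robot

A 7-joint arm with a two-finger parallel gripper is mounted at the origin on a cart in front of the work surface, level with it; the furniture and walls round the work are solid. World frame = base frame: x ahead of the robot, y to its left, z up, the work surface at z = 0. Lengths are in m, angles in rad, forces in N, time in s.
With the tool pointing down it reaches from about 0.425 to 0.925 m from the base axis. Payload 6.8 kg.
Tool frame: the origin (TCP) lies between the finger pads; the fingertips stand 19 mm ahead of it and the grasp point (between the pads) is the TCP; z points along the fingers, y is the line along which they close (so a half turn about z gives the same grasp; the last joint's range is limited). The gripper opens to 85 mm and grips with 20 to 120 N. Pads are 22 mm wide; open, the fingers measure 114 mm over their backs; the gripper's body (76 mm by 85 mm) begins 54 mm behind the grasp point. The pads swing forward as they close: fully open they stand 13 mm farther back than shut.
Start: joints at [0.998, 0.477, 0.022, 1.555, -0.011, 1.109, -0.083], TCP at [0.303, -0.603, 0.25] pointing down, gripper open.
Joint ranges: [-2.96, 2.96], [-0.34, 2.1], [-1.41, 1.46], [0.24, 2.44], [-1.37, 4.51], [0.17, 1.92], [-2.96, 2.96]. Speed limits (rad/s): [2.39, 2.39, 3.14, 3.14, 3.14, 3.14, 3.14].

## Interface

Orientations are given as a 3x3 rotation matrix whose columns are the frame's x, y, z axes.
In Python, from rig import arm gives the robot as it stands.
- The arm moves only by the shell command python3 -m handwheel 'ROWS' [FORCE]. ROWS is JSON, a list that holds one entry, the list of rows, each a list of 7 numbers: the turn, a rotation vector about the world's x, y, z in units of 6 degrees (1.0 is 6 degrees), then the shift along the world's x, y, z in units of 30 mm (1.0 is 30 mm), then the opening in per cent of the stroke, from 0 (shut) to 100 (fully open). In form: [[[ax, ay, az, dx, dy, dz, claw], ...]]. A call has 1 to 20 rows; each row shifts and turns the commanded pose from where the row before left it; what a row does not reach is not made up. A row lasts 1/12 s, in which the tool goes at most 41.7 mm and 7.16 degrees, less where a joint would pass 70% of its speed; a pose out of reach is approached as far as the arm can. A call is refused whole if a number of a shift passes 1 or a number of a turn 1, either way. A call with a gripper value outside its range is refused whole. The fingers move at their own pace and stop on an object; FORCE is the grip in N (left out, the last holds). Time passes only in rows, so rows that do not move let the fingers close. It gives the time, the measured TCP pose, the force, the opening and the grip force at its end, in the units of the state.
- arm.state(): the state, without advancing time (a new reading comes with each control period).
- arm.read_camera(name): name is "scene" or "side" or "wrist"; returns a dict with "frame" (480x640x3 uint8, red, green, blue), "vertical_fov" (degrees; the focal length in pixels is half the picture's height over the tangent of half this angle, whatever the lens; pixels are square), "cx", "cy" (the principal point, pixels), "R" (3x3) and "t" (3): a world point X has camera coordinates R X + t. Camera axes: x right, y down, z forward; pixel columns grow to the right and rows downward; lengths in m; the calibration is good to about 2 mm. A picture is of the moment at which its call begins. There is no depth.
- arm.sign_off(): hands the job in; it is judged then, once.
Trained networks look in the newest picture that a camera, given by its name, has taken for a name from the list of things; names that differ only in an ending like _2 or _b are one class to them, and where a whole thing is asked for, a point or a joint stands for the part that bears it (a point fixed in the world has none). Each returns a list of dicts, best first, with "conf" (0 to 1); they miss things now and then, are a little off and sometimes report something else, mostly with a low value. They report only what shows in the picture. A call takes as long as a camera call. They do not tell look-alikes from the thing itself.
- arm.find_in(camera, query): "xyz" ([x, y, z] in m, in world coordinates, good to about 4 mm: the middle of the surface that is visible of it).
The state is a dict: "clock": time; "joint_pos": joint angles; "qvel": joint speeds; "joint_efforts": joint torques, N m; "position": TCP position; "orientation": TCP orientation; "contact_force": force on the tool from outside, world axes, zero at the start; "ft_torque": the same for the moment, N m; "grip_width": opening from 0.0 (shut) to 1.0 (fully open); "grasp_force": force on a finger pad.
Only numpy, scipy, OpenCV 4.12 (cv2) and the standard library are available. Lean on these libraries where they do the work, as an engineer would, in place of code of your own. Each camera call takes 0.05 s, during which the arm holds its last target. There are 200 camera calls.

## Working session

There is one attempt and no reset: what is moved stays moved. The work goes in short steps, Python scripts to look and compute and a shell command to move; the robot and the scene stay as the last step left them, time stands still between calls to the robot, and variables do not carry over. Pictures are saved under pics/ and viewed, at most 10 in all, crops included, and the job is handed in when it is done.

```bash
ls; mkdir -p pics; python3 - <<'E'
from rig import arm
import cv2
s=arm.state();print(s['clock'],s['position'],s['orientation'],s['grip_width'])
for c in ("scene","side"):
    d=arm.read_camera(c);cv2.imwrite(f"pics/{c}0.png",d["frame"][:,:,::-1])
    print(c,d["vertical_fov"],d["cx"],d["cy"],d["R"],d["t"])
    for q in ("dipper","dipper_grip","dipper_hook","stand","bar_mid","left_dipper_hook","right_dipper_hook","sample_cup","petri_dish","milk_bottle"):
        print(q,[(round(r["conf"],2),[round(float(v),3) for v in r["xyz"]]) for r in arm.find_in(c,q)][:4])
E
```

```text
pics
0.0 [ 0.30228949 -0.60288433  0.24933093] [[ 8.93921943e-01  4.48221708e-01 -9.27843490e-04]
 [ 4.48222653e-01 -8.93920535e-01  1.59050548e-03]
 [-1.16519265e-04 -1.83766822e-03 -9.99998305e-01]] 0.9985197626556575
scene 46.95451996715744 314.5625793462455 236.66469430980564 [[-0.54152713 -0.84067955  0.00250158]
 [-0.42808474  0.2731891  -0.86145874]
 [ 0.72352735 -0.46757417 -0.5078214 ]] [0.24113046 0.33919326 1.04965552]
dipper [(0.71, [0.469, 0.332, 0.043]), (0.63, [0.329, 0.246, 0.043])]
dipper_grip [(0.94, [0.333, 0.248, 0.039]), (0.87, [0.472, 0.335, 0.042])]
dipper_hook [(0.93, [0.471, 0.336, 0.046]), (0.83, [0.331, 0.246, 0.043])]
stand [(0.78, [0.563, -0.043, 0.007]), (0.21, [0.472, 0.334, 0.042])]
bar_mid [(0.97, [0.566, -0.051, 0.011]), (0.34, [0.389, 0.056, 0.045])]
left_dipper_hook [(0.93, [0.585, 0.023, 0.083]), (0.4, [0.468, 0.332, 0.044])]
right_dipper_hook [(0.6, [0.571, -0.127, 0.085])]
sample_cup [(0.84, [0.39, 0.053, 0.047])]
petri_dish [(0.49, [0.585, 0.022, 0.085])]
milk_bottle [(0.66, [0.562, -0.394, 0.076])]
side 44.40683254295477 326.04909732073247 246.98408450530002 [[ 9.96317552e-01 -8.57349708e-02 -9.22171613e-04]
 [-4.13576703e-02 -4.71136293e-01 -8.81090311e-01]
 [ 7.51057836e-02  8.77883881e-01 -4.72947157e-01]] [-0.48993046  0.12946123  1.56587228]
dipper [(0.86, [0.466, 0.326, 0.04]), (0.63, [0.35, 0.238, 0.034]), (0.22, [0.542, -0.13, 0.007])]
dipper_grip [(0.75, [0.465, 0.325, 0.04]), (0.68, [0.351, 0.234, 0.034]), (0.3, [0.543, -0.129, 0.008])]
dipper_hook [(0.94, [0.346, 0.237, 0.035]), (0.68, [0.465, 0.329, 0.04])]
stand [(0.83, [0.541, -0.128, 0.01])]
bar_mid [(0.82, [0.539, -0.127, 0.008])]
left_dipper_hook [(0.88, [0.576, 0.008, 0.075])]
right_dipper_hook [(0.66, [0.563, -0.135, 0.079])]
sample_cup [(0.9, [0.404, 0.037, 0.045])]
petri_dish [(0.93, [0.378, -0.307, -0.002])]
milk_bottle [(0.55, [0.579, -0.441, 0.08])]
```

View pics/scene0.png

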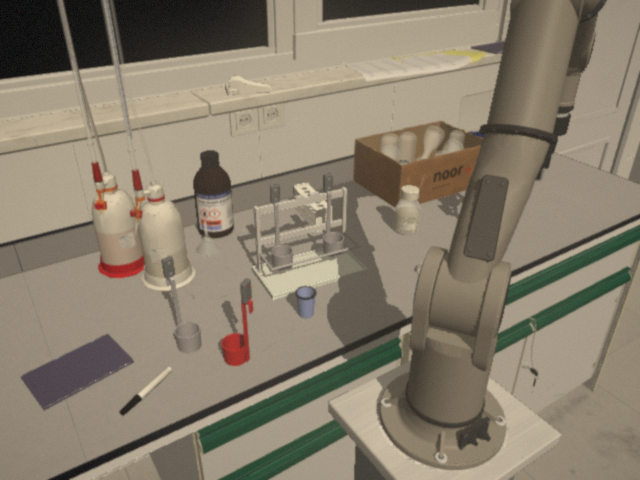

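View pics/side0.png

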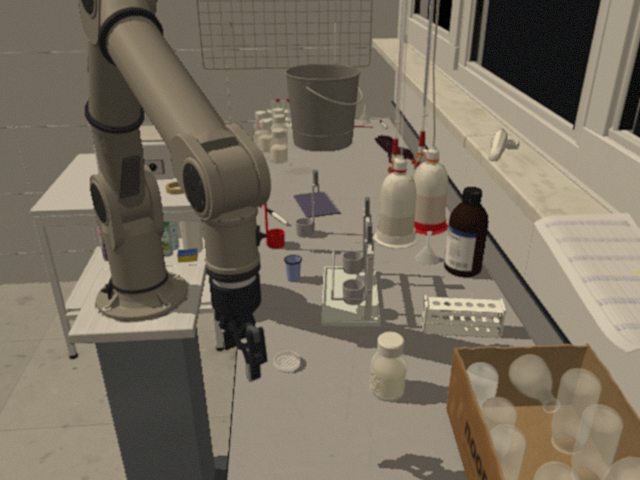

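The scene view has two candidates. The steel-grey dipper has its cup at (188,337) and block at (168,266). The red one has its cup at (236,350). The side view shows them at (304,227) and (275,238). The grey one fits, since red is not meant; I'll confirm it in a crop.

```bash
python3 - <<'E'
import cv2,numpy as np
a=cv2.imread("pics/scene0.png");b=cv2.imread("pics/side0.png")
f=lambda i,x,y,w,h:cv2.resize(i[y:y+h,x:x+w],(400,300),interpolation=cv2.INTER_CUBIC)
cv2.imwrite("pics/crop1.png",np.vstack([np.hstack([f(a,130,245,160,120),f(b,240,160,120,90)]),np.hstack([f(a,240,170,140,105),f(b,310,190,120,90)])]))
E
```

```text
(no output)
```

View pics/crop1.png

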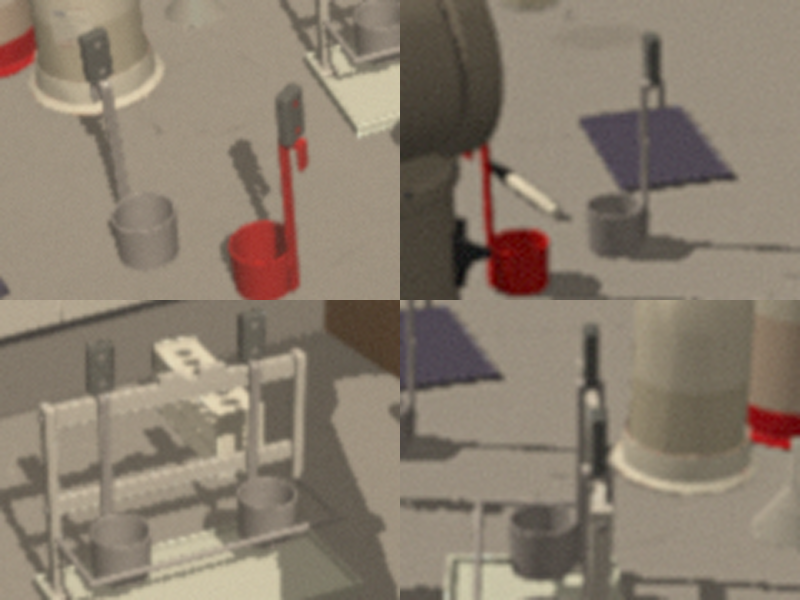

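The crop confirms it. The grey dipper stands alone, with its block at scene (168,266) and side (316,178); the red one is excluded. The lower half shows the stand with the two hanging dippers. Next I triangulate.

```bash
cat > h.py <<'E'
import numpy as np, cv2, json
from rig import arm
def P(d):
    f=240/np.tan(np.radians(d["vertical_fov"]/2))
    return np.array([[f,0,d["cx"],],[0,f,d["cy"]],[0,0,1]])@np.c_[np.array(d["R"]),np.array(d["t"])]
def tri(P1,P2,a,b):
    X=cv2.triangulatePoints(P1,P2,np.array(a,float),np.array(b,float))[:,0];X=X[:3]/X[3]
    p=P1@np.r_[X,1];return X, p[:2]/p[2]-a
E
python3 - <<'E'
from h import *
A=arm.read_camera("scene");B=arm.read_camera("side");PA,PB=P(A),P(B)
np.savez("cams.npz",A=PA,B=PB)
for n,a,b in [("block",(168,266),(315.6,178)),("rim",(188,329.8),(305,222)),("Lblock",(275,193.8),(367.3,206.5)),("Rblock",(328.2,182.3),(370,233.5)),("Lrim",(282,250.5),(353.5,256)),("Rrim",(333.5,238.3),(353,286))]:
    X,e=tri(PA,PB,a,b);print(n,X.round(4),e.round(1))
E
```

```text
block [0.4888 0.3357 0.1858] [0.1 0.2]
rim [0.4513 0.326  0.0396] [-0.7 -0.9]
Lblock [0.5996 0.0184 0.2261] [-0.4 -0.7]
Rblock [ 0.5846 -0.1303  0.2247] [-0.2 -0.2]
Lrim [0.5672 0.0218 0.0795] [-0.4 -0.6]
Rrim [ 0.5478 -0.125   0.0775] [-0.2 -0.2]
```

```bash
python3 -m handwheel '[[[0,0,0.4,0.57,0.84,0.36,100],[0,0,0.4,0.57,0.84,0.36,100],[0,0,0.4,0.57,0.84,0.36,100],[0,0,0.4,0.57,0.84,0.36,100],[0,0,0.4,0.57,0.84,0.36,100],[0,0,0.4,0.57,0.84,0.36,100],[0,0,0.4,0.57,0.84,0.36,100],[0,0,0.4,0.57,0.84,0.36,100],[0,0,0.4,0.57,0.84,0.36,100],[0,0,0.4,0.57,0.84,0.36,100],[0,0,0.4,0.57,0.84,0.36,100],[0,0,0.4,0.57,0.84,0.36,100],[0,0,0.4,0.57,0.84,0.36,100],[0,0,0.4,0.57,0.84,0.36,100]]]'
python3 -m handwheel '[[[0,0,0.4,-0.1,0.9,0,100],[0,0,0.4,-0.1,0.9,0,100],[0,0,0.4,-0.1,0.9,0,100],[0,0,0.4,-0.1,0.9,0,100],[0,0,0.4,-0.1,0.9,0,100],[0,0,0.4,-0.1,0.9,0,100],[0,0,0.4,-0.1,0.9,0,100],[0,0,0.4,-0.1,0.9,0,100],[0,0,0.4,-0.1,0.9,0,100],[0,0,0.4,-0.1,0.9,0,100]]]'
python3 - <<'E'
from h import *
d=arm.read_camera("wrist");cv2.imwrite("pics/w1.png",d["frame"][:,:,::-1]);np.save("w1.npy",P(d))
print(-np.array(d["R"]).T@d["t"],np.array(d["R"])[2],d["vertical_fov"])
s=arm.state();print(s["position"],np.degrees(np.arctan2(s["orientation"][1][1],s["orientation"][0][1])),s["contact_force"])
for q in ("dipper","dipper_grip","left_dipper_hook","stand"):
    print(q,[(round(r["conf"],2),[round(float(v),3) for v in r["xyz"]]) for r in arm.find_in("wrist",q)][:4])
E
```

```text
clock: 2.37
position: [0.5425, -0.2493, 0.4023]
orientation: [[0.495, 0.869, 0.0], [0.869, -0.495, -0.0], [-0.0, 0.0, -1.0]]
contact_force: [1.6, 0.1, 0.3]
grip_width: 1.002
grasp_force: 0.0
clock: 3.2
position: [0.5111, 0.0216, 0.4016]
orientation: [[0.097, 0.995, 0.0], [0.995, -0.097, -0.0], [-0.0, 0.0, -1.0]]
contact_force: [-0.4, -0.4, 0.5]
grip_width: 1.005
grasp_force: 0.0
[0.51837525 0.09377365 0.52578836] [-0.02820817 -0.2887812  -0.95697948] 70.670287298576
[0.51026665 0.02829376 0.40194966] -4.9734101913216255 [-0.73093613  5.12070175  0.36859597]
dipper [(0.86, [0.338, 0.251, 0.031])]
dipper_grip [(0.71, [0.338, 0.254, 0.03])]
left_dipper_hook []
stand [(0.56, [0.563, -0.043, 0.008]), (0.45, [0.393, 0.045, 0.035])]
```

View pics/w1.png

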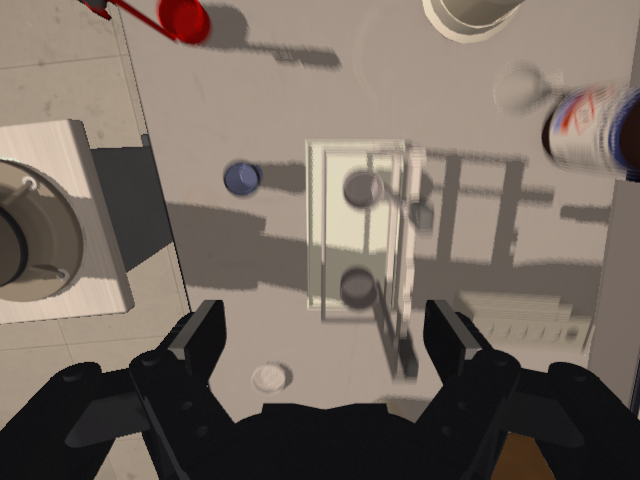

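The view shows the stand with hanging cups at (362,188) and (357,288), the blue cup at (242,178) and the red dipper at the upper left. The grey dipper is out of view, so I move over it.

```bash
python3 -m handwheel '[[[0,0,0.36,-0.1,0.83,0,100],[0,0,0.36,-0.1,0.83,0,100],[0,0,0.36,-0.1,0.83,0,100],[0,0,0.36,-0.1,0.83,0,100],[0,0,0.36,-0.1,0.83,0,100],[0,0,0.36,-0.1,0.83,0,100],[0,0,0.36,-0.1,0.83,0,100],[0,0,0.36,-0.1,0.83,0,100],[0,0,0.36,-0.1,0.83,0,100],[0,0,0,0,0,0,100],[0,0,0,0,0,0,100]]]'
python3 - <<'E'
from h import *
d=arm.read_camera("wrist");cv2.imwrite("pics/w2.png",d["frame"][:,:,::-1]);np.save("w2.npy",P(d))
s=arm.state();print(s["position"],np.degrees(np.arctan2(s["orientation"][1][1],s["orientation"][0][1])),s["contact_force"],s["joint_pos"])
for q in ("dipper",):
    print(q,[(round(r["conf"],2),[round(float(v),3) for v in r["xyz"]]) for r in arm.find_in("wrist",q)][:4])
E
```

```text
clock: 4.37
position: [0.485, 0.2437, 0.4012]
orientation: [[-0.237, 0.972, -0.001], [0.972, 0.237, -0.0], [0.0, -0.001, -1.0]]
contact_force: [-0.1, -1.0, 0.0]
grip_width: 1.001
grasp_force: 0.0
[0.48553084 0.24237884 0.4011693 ] 13.567591188072305 [ 0.49929513 -0.86543366 -0.29952979] [-0.00907664  0.21014063 -0.67165958  1.62853813  0.13388143  1.35030761
 -0.4626769 ]
dipper [(0.78, [0.332, 0.246, 0.046]), (0.64, [0.457, 0.326, 0.023])]
```

View pics/w2.png

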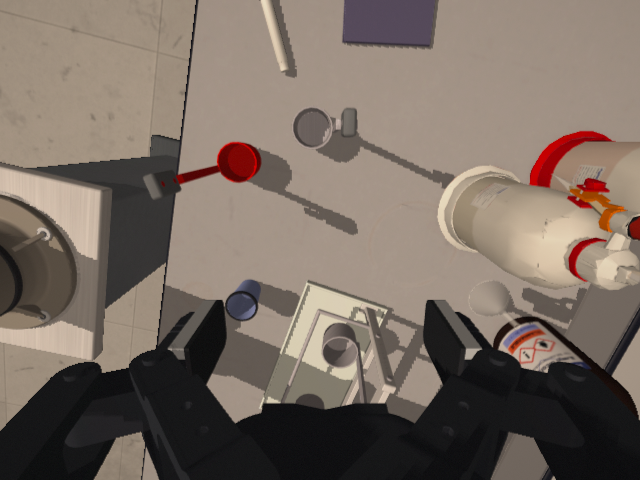

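The grey dipper's rim is centred near (314,127) and its block at (349,122), clear of the red one at (240,160). I enlarge it for accurate pixels.

```bash
python3 - <<'E'
import cv2
i=cv2.imread("pics/w2.png");cv2.imwrite("pics/w2c.png",cv2.resize(i[92:162,280:370],(720,560),interpolation=cv2.INTER_CUBIC))
E
```

```text
(no output)
```

View pics/w2c.png

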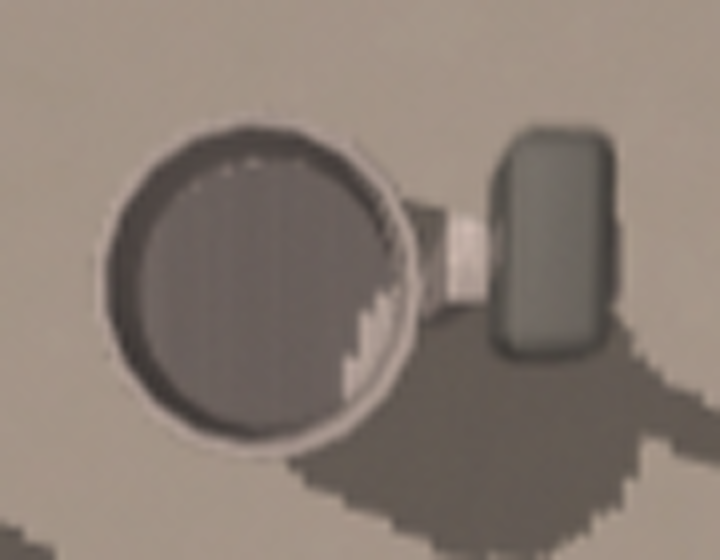

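```bash
cat >> h.py <<'E'
def ray(Pm,px,z):
    # world point on plane z seen at px
    M=np.c_[Pm[:,0],Pm[:,1],-np.array([px[0],px[1],1.])]
    return np.linalg.solve(M,-(Pm[:,2]*z+Pm[:,3]))[:2]
E
python3 - <<'E'
from h import *
W=np.load("w2.npy");c=np.load("cams.npz")
g=ray(W,(350.1,122.1),.212);r=ray(W,(312.6,128.2),.045)
print("grip",g,"rim",r,np.degrees(np.arctan2(*(g-r)[::-1])),np.hypot(*(g-r)))
e0=ray(W,(280+561/8,92+130/8),.212);e1=ray(W,(280+561/8,92+350/8),.212);d=e0-e1;print("block yaw",np.degrees(np.arctan2(-d[0],d[1])),np.hypot(*d))
for n,k,a in(("sc","A",(168,266)),("si","B",(315.6,178))):
    print(n,tri(W,c[k],(350.1,121.5),a))
# stand in w2 / w1: cups in w1
W1=np.load("w1.npy")
L=ray(W1,(362,188),.085);R=ray(W1,(357,288),.085);print(L,R)
print("bottle base", ray(c["B"],(397,243),0), ray(W,(445,210),0))
E
```

```text
grip [0.48614293 0.33293723] rim [0.448857   0.32354287] 14.141596740581257 0.03845119647005099
block yaw 14.904113202030636 0.022702798923449365
sc (array([0.4877868 , 0.33578777, 0.18694847]), array([ 0.54734901, -0.82602856]))
si (array([0.4882468 , 0.33500953, 0.18570878]), array([0.70861517, 0.20886464]))
[0.56113023 0.02786533] [ 0.54470487 -0.11284491]
bottle base [0.73358995 0.23668867] [0.67769697 0.25440655]
```

```bash
python3 -m handwheel '[[[0,0,0.1,0.05,0.75,0,100],[0,0,0,0,0.75,-0.3,100],[0,0,0,0,0.75,-0.7,100],[0,0,0,0,0.75,-1,100],[0,0,0,0,0,-1,100],[0,0,0,0,0,-1,100],[0,0,0,0,0,-0.5,100],[0,0,0,0,0,0,100],[0,0,0,0,0,0,100]]]'
python3 - <<'E'
from h import *
d=arm.read_camera("wrist");cv2.imwrite("pics/w3.png",d["frame"][:,:,::-1]);np.save("w3.npy",P(d))
s=arm.state();print(s["position"],np.degrees(np.arctan2(s["orientation"][1][1],s["orientation"][0][1])),s["contact_force"])
E
```

```text
clock: 5.22
position: [0.4872, 0.3318, 0.2661]
orientation: [[-0.244, 0.97, -0.001], [0.97, 0.244, -0.001], [-0.001, -0.001, -1.0]]
contact_force: [-0.4, -0.8, -0.1]
grip_width: 0.997
grasp_force: 0.0
[0.48759791 0.33269982 0.26744094] 14.139172976376226 [0.654262   0.27173865 0.53509212]
```

View pics/w3.png

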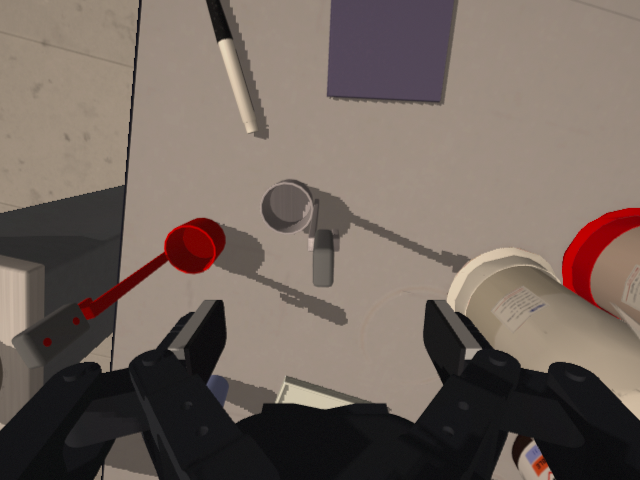

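The block top at (323,265) is centred between the pads (midpoint about 325). I descend and grip.

```bash
python3 -m handwheel '[[[0,0,0,0,0,-0.9,100],[0,0,0,0,0,-0.8,100],[0,0,0,0,0,-0.7,100],[0,0,0,0,0.05,-0.1,100],[0,0,0,0,0,0,0],[0,0,0,0,0,0,0],[0,0,0,0,0,0,0],[0,0,0,0,0,0,0],[0,0,0,0,0,0,0],[0,0,0,0,0,0,0],[0,0,0,0,0,0,0],[0,0,0,0,0,0,0],[0,0,0,0,0,0,0]]]' 50
```

```text
clock: 6.35
position: [0.4865, 0.3354, 0.1924]
orientation: [[-0.247, 0.969, 0.001], [0.969, 0.247, 0.001], [0.0, 0.001, -1.0]]
contact_force: [-0.8, 0.4, 5.2]
grip_width: 0.13
grasp_force: 48.9
```

```bash
python3 -m handwheel '[[[0,0,0,0,0,0.3,0],[0,0,0,0,0,0.7,0],[0,0,0,0,0,1,0],[0,0,0,0,0,1,0],[0,0,0,0,0,1,0],[0,0,0,0,0,1,0],[0,0,-0.26,0.27,-1,0.33,0],[0,0,-0.26,0.27,-1,0.33,0],[0,0,-0.26,0.27,-1,0.33,0],[0,0,-0.26,0.27,-1,0.33,0],[0,0,-0.26,0.27,-1,0.33,0],[0,0,-0.26,0.27,-1,0.33,0],[0,0,-0.26,0.27,-1,0.33,0],[0,0,-0.26,0.27,-1,0.33,0],[0,0,-0.26,0.27,-1,0.33,0],[0,0,-0.26,0.27,-1,0.33,0],[0,0,-0.26,0.27,-1,0.33,0],[0,0,-0.26,0.27,-1,0.33,0],[0,0,-0.23,0.27,-1,0.33,0]]]'
python3 -m handwheel '[[[0,0,0,0,0,0,0],[0,0,0,0,0,0,0],[0,0,0,0,0,0,0],[0,0,0,0,0,0,0],[0,0,0,0,0,0,0],[0,0,0,0,0,0,0]]]'
python3 - <<'E'
from h import *
c={}
for n in("wrist","scene","side"):
    d=arm.read_camera(n);cv2.imwrite(f"pics/{n}4.png",d["frame"][:,:,::-1]);c[n]=P(d);
np.savez("c4.npz",**c)
s=arm.state();print(s["position"],np.degrees(np.arctan2(s["orientation"][1][1],s["orientation"][0][1])),s["contact_force"],s["ft_torque"])
a,b,e=[cv2.imread(f"pics/{n}4.png") for n in("wrist","scene","side")]
f=lambda i,x,y,w,h:cv2.resize(i[y:y+h,x:x+w],(400,300),interpolation=cv2.INTER_CUBIC)
cv2.imwrite("pics/m4.png",np.vstack([cv2.resize(a[120:345,160:460],(800,600))[:0],np.hstack([f(a,180,100,280,210),f(a,280,150,140,105)]),np.hstack([f(b,230,130,160,120),f(e,300,150,140,105)])]))
E
```

```text
clock: 7.93
position: [0.5916, -0.0566, 0.471]
orientation: [[0.103, 0.995, -0.0], [0.995, -0.103, -0.0], [-0.0, 0.0, -1.0]]
contact_force: [0.2, 0.2, -1.1]
grip_width: 0.134
grasp_force: 48.7
clock: 8.43
position: [0.5915, -0.0538, 0.4701]
orientation: [[0.1, 0.995, -0.0], [0.995, -0.1, 0.0], [0.0, -0.0, -1.0]]
contact_force: [0.8, 0.6, -0.7]
grip_width: 0.133
grasp_force: 48.8
[ 0.59167833 -0.05444646  0.47020705] -5.777503513215785 [-0.06159381 -0.51071304 -0.67826313] [-0.05758962 -0.08043676 -0.04512221]
```

View pics/m4.png

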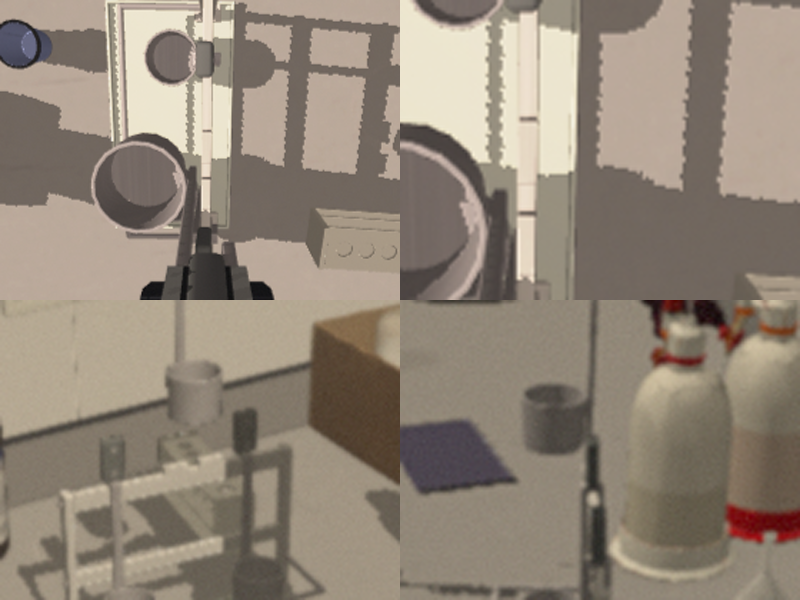

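The wrist crop shows the bar as a vertical strip near column 324.5 with two dark hump-step lines at rows 191 and 225. These are the +y end of the left hump and the far notch wall, since 26+13 = 39 mm is expected between them. The left block is at about (323,141). The dipper is held upright.

```bash
python3 - <<'E'
from h import *
W=np.load("c4.npz")["wrist"]
l1=ray(W,(324.5,191.3),.204);l2=ray(W,(324.5,224.6),.204);b=ray(W,(323,141),.252)
print(l1,l2,np.hypot(*(l1-l2)),"Lblock",b)
u=(l1-l2)/np.hypot(*(l1-l2));yaw=np.degrees(np.arctan2(-u[0],u[1]));print("yaw",yaw,"notch",l2+u*.0065,l1-u*.0325)
lo=ray(W,(280+(527-400)/2.857,150+20/2.857),.2);hi=ray(W,(280+(526.5-400)/2.857,150+275/2.857),.208);print("bar line",lo,hi)
# held block/rim in this view
r=ray(W,(180+138/1.4286,100+187/1.4286),.47-.189+.045-.003);print("rim",r)
E
python3 - <<'E'
import cv2
i=cv2.imread("pics/wrist4.png");g=cv2.cvtColor(i,6).astype(int)
for y in range(184,236): print(y,g[y,318:332])
E
```

```text
[ 0.59322683 -0.0393714 ] [ 0.58925239 -0.07870679] 0.03953566506154084 Lblock [0.59739534 0.0164061 ]
yaw -5.769562916228108 notch [ 0.58990582 -0.07223972] [ 0.58995967 -0.07170677]
bar line [ 0.59701689 -0.00132721] [ 0.58640258 -0.10425288]
rim [ 0.55213932 -0.05047563]
184 [229 228 228 220 223 225 226 224 220 219 185 229 229 229]
185 [228 229 227 219 223 226 227 224 220 218 184 229 229 229]
186 [228 228 228 219 223 226 227 224 221 218 183 229 229 229]
187 [228 229 227 220 224 226 226 223 220 217 183 228 228 229]
188 [228 228 227 219 223 226 227 224 220 217 188 228 228 229]
189 [228 228 227 220 224 226 227 223 220 218 205 229 228 228]
190 [228 229 227 216 207 211 212 205 201 200 205 228 229 229]
191 [228 228 226 201 133 135 132 115 114 128 199 229 229 228]
192 [228 229 227 212 174 172 172 170 169 168 180 229 228 228]
193 [228 228 228 226 220 219 221 219 221 218 191 229 228 228]
194 [228 229 228 222 217 217 219 217 217 219 210 229 228 228]
195 [228 228 228 222 218 217 218 217 217 216 204 228 228 228]
196 [228 228 227 219 217 217 218 216 217 215 203 228 228 228]
197 [228 229 227 22
[... 1698 characters left out ...]
7 143 143 144 144]
225 [143 144 148 170 159 158 156 150 146 119 144 143 143 143]
226 [143 142 156 216 219 219 218 217 213 158 143 143 143 144]
227 [140 144 156 214 216 217 217 215 210 154 143 143 143 143]
228 [127 143 156 214 217 217 217 215 210 153 144 143 143 144]
229 [116 137 148 215 217 217 216 216 211 151 144 143 143 143]
230 [112 118 123 228 217 217 217 216 210 150 144 143 144 143]
231 [109 114 116 228 216 217 217 216 210 148 144 143 144 143]
232 [ 97  96 117 229 217 217 216 216 210 146 144 143 143 143]
233 [ 94  86 116 230 217 217 217 216 209 145 144 143 143 143]
234 [ 94  83 117 229 217 217 218 216 210 144 143 144 144 143]
235 [ 91  71 117 230 217 217 218 216 211 142 143 143 144 143]
```

Notch centre is about (0.590, -0.072), roughly 15 mm towards the right dipper, so clearance to its cup is only a few mm. I lower to just above the neighbouring cups' rims, then look again.

```bash
python3 -m handwheel '[[[0,0,0,-0.06,-0.2,0,0],[0,0,0,0,-0.3,-0.4,0],[0,0,0,0,-0.04,-0.8,0],[0,0,0,0,0,-0.8,0],[0,0,0,0,0,-0.8,0],[0,0,0,0,0,-0.8,0],[0,0,0,0,0,-0.8,0],[0,0,0,0,0,-0.8,0],[0,0,0,0,0,-0.6,0],[0,0,0,0,0,-0.3,0],[0,0,0,0,0,0,0],[0,0,0,0,0,0,0],[0,0,0,0,0,0,0],[0,0,0,0,0,0,0]]]'
python3 - <<'E'
from h import *
c={}
for n in("wrist","scene","side"):
    d=arm.read_camera(n);cv2.imwrite(f"pics/{n}5.png",d["frame"][:,:,::-1]);c[n]=P(d);
np.savez("c5.npz",**c)
s=arm.state();print(s["clock"],s["position"],np.degrees(np.arctan2(s["orientation"][1][1],s["orientation"][0][1])),s["contact_force"],s["ft_torque"])
a,b,e=[cv2.imread(f"pics/{n}5.png") for n in("wrist","scene","side")]
f=lambda i,x,y,w,h:cv2.resize(i[y:y+h,x:x+w],(400,300),interpolation=cv2.INTER_CUBIC)
cv2.imwrite("pics/m5.png",np.vstack([np.hstack([f(a,220,150,200,150),f(a,280,170,80,60)]),np.hstack([f(b,240,180,120,90),f(e,310,210,120,90)])]))
E
```

```text
clock: 9.75
position: [0.5908, -0.0713, 0.2887]
orientation: [[0.102, 0.995, 0.003], [0.995, -0.102, -0.0], [0.0, 0.003, -1.0]]
contact_force: [0.3, -0.1, -1.9]
grip_width: 0.135
grasp_force: 48.8
9.9 [ 0.59039608 -0.07118418  0.28815506] -5.829102463957969 [-0.60773672  0.42276003 -0.33304638] [-0.00847703 -0.00244237  0.00459336]
```

View pics/m5.png

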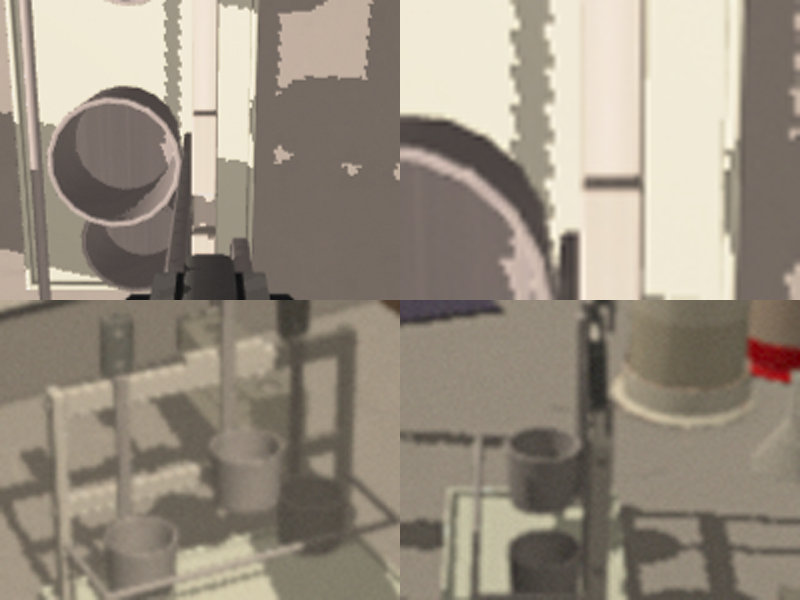

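The wrist view shows the hump end at row 206.6, the far notch wall near row 265.5, the held cup's rim centre near (278,230.5) and the right cup just beyond it. I compute the offsets in the stand's axes.

```bash
python3 - <<'E'
from h import *
W=np.load("c5.npz")["wrist"]
i=cv2.cvtColor(cv2.imread("pics/wrist5.png"),6).astype(int)
print(i[200:212,320:325].mean(1).round()); 
for y in range(238,276): print(y,i[y,314:332])
a=np.radians(-5.8);ux=np.array([np.cos(a),np.sin(a)]);uy=np.array([-ux[1],ux[0]])
s=np.array(arm.state()["position"][:2])
def p(n,px,z):
    r=ray(W,px,z)-s;print(n,"rel TCP x,y mm",(r@ux*1e3).round(1),(r@uy*1e3).round(1))
p("l1 top",(322.4,206.2),.208);p("l1 bot",(322.4,207),.2);p("l2",(322.4,265.5),.204)
p("rim",(278,230.5),.1405);p("rim y+",(278,199),.1405)
p("barL",(316.6,215),.208);p("barR",(328.2,215),.208)
p("Rcup left edge",(261.5,272),.085)
E
```

```text
[231. 231. 231. 231. 221. 155.  94. 128. 201. 222. 223. 223.]
238 [ 72 120 232 224 224 222 223 225 223 222 222 223 222 199 135 150 149 149]
239 [ 72 121 233 223 224 223 224 224 223 222 222 223 222 196 134 150 150 149]
240 [ 72 121 233 224 223 222 223 224 224 222 222 223 221 191 133 149 149 149]
241 [ 72 122 233 224 223 223 224 224 223 222 223 223 221 190 133 148 149 149]
242 [ 73 123 233 224 223 223 224 224 223 222 223 223 221 188 133 148 149 149]
243 [ 72 123 233 224 223 223 224 224 223 222 223 223 221 188 133 148 148 149]
244 [ 74 124 233 224 222 223 223 224 224 222 223 223 222 188 133 149 148 148]
245 [ 73 126 234 226 225 224 224 225 223 222 223 223 222 188 139 148 148 148]
246 [ 72 122 228 223 223 225 226 226 223 222 223 224 222 183 132 149 148 148]
247 [ 73 102 174 195 197 210 210 214 226 226 225 225 220 167 114 149 149 148]
248 [ 73  84 102 134 143 145 145 160 219 227 226 225 220 167 130 148 148 149]
249 [ 73  86 106 134 143 144 145 147 162 227 226 223 206 161 138 149 148 148]
250 [ 73  88 114 135 143 144 145 147 158 214 213 204 145 138 137 149 148 147]
251 [ 74  87 114 134 142
[... 1481 characters left out ...]
1 220 222 223 222 220 221 223 221 162 136 148 148 147]
271 [ 79 120 232 221 221 221 222 224 222 221 222 224 222 161 137 148 148 148]
272 [ 77 121 232 221 221 220 223 224 222 221 221 223 222 160 136 148 148 148]
273 [ 77 120 232 221 221 220 222 223 222 220 222 223 221 160 135 148 147 148]
274 [ 76 120 232 221 221 221 223 224 222 221 222 223 221 159 135 148 148 148]
275 [ 75 120 232 221 221 221 222 224 222 221 221 223 221 158 135 147 147 148]
l1 top rel TCP x,y mm -0.4 32.9
l1 bot rel TCP x,y mm -0.4 30.8
l2 rel TCP x,y mm -0.5 -7.5
rim rel TCP x,y mm -37.6 -0.6
rim y+ rel TCP x,y mm -36.5 25.8
barL rel TCP x,y mm -4.0 27.4
barR rel TCP x,y mm 3.2 27.4
Rcup left edge rel TCP x,y mm -64.4 -60.1
```

Notch centre is within 0.5 mm of the hook along the bar, and the bar is centred in the mouth to 0.4 mm. I lower to just above hump height.

```bash
python3 -m handwheel '[[[0,0,0,-0.01,0,-0.2,0],[0,0,0,0,0,-0.2,0],[0,0,0,0,0,-0.2,0],[0,0,0,0,0,-0.2,0],[0,0,0,0,0,-0.2,0],[0,0,0,0,0,-0.2,0],[0,0,0,0,0,-0.1,0],[0,0,0,0,0,-0.1,0],[0,0,0,0,0,0,0],[0,0,0,0,0,0,0],[0,0,0,0,0,0,0]]]'; python3 -m handwheel '[[[0,0,0,0,0,-0.05,0],[0,0,0,0,0,-0.05,0],[0,0,0,0,0,-0.03,0],[0,0,0,0,0,-0.03,0],[0,0,0,0,0,0,0],[0,0,0,0,0,0,0]]]'
```

```text
clock: 10.82
position: [0.5899, -0.0712, 0.2455]
orientation: [[0.102, 0.995, 0.001], [0.995, -0.102, -0.0], [0.0, 0.001, -1.0]]
contact_force: [-0.9, -0.3, -0.6]
grip_width: 0.136
grasp_force: 48.7
clock: 11.32
position: [0.5896, -0.0712, 0.2404]
orientation: [[0.102, 0.995, -0.0], [0.995, -0.102, 0.0], [-0.0, -0.0, -1.0]]
contact_force: [-0.6, 0.5, -1.2]
grip_width: 0.136
grasp_force: 48.7
```

```bash
python3 -m handwheel '[[[0,0,0,0,0,-0.03,0],[0,0,0,0,0,-0.03,0],[0,0,0,0,0,0,0],[0,0,0,0,0,0,0]]]';  python3 -m handwheel '[[[0,0,0,0,0,-0.03,0],[0,0,0,0,0,0,0],[0,0,0,0,0,0,0]]]'
```

```text
clock: 11.65
position: [0.5896, -0.0712, 0.2385]
orientation: [[0.102, 0.995, -0.0], [0.995, -0.102, 0.0], [0.0, -0.0, -1.0]]
contact_force: [-0.3, -0.2, -1.2]
grip_width: 0.131
grasp_force: 48.7
clock: 11.9
position: [0.5896, -0.0712, 0.2377]
orientation: [[0.102, 0.995, -0.0], [0.995, -0.102, 0.0], [0.0, -0.0, -1.0]]
contact_force: [0.1, 0.0, -0.8]
grip_width: 0.137
grasp_force: 48.7
```

```bash
python3 -m handwheel '[[[0,0,0,0,0,-0.03,0],[0,0,0,0,0,0,0],[0,0,0,0,0,0,0]]]';  python3 -m handwheel '[[[0,0,0,0,0,-0.03,0],[0,0,0,0,0,-0.03,0],[0,0,0,0,0,0,0],[0,0,0,0,0,0,0]]]'; python3 -m handwheel '[[[0,0,0,0,0,-0.03,0],[0,0,0,0,0,0,0],[0,0,0,0,0,0,0]]]'
```

```text
clock: 12.15
position: [0.5896, -0.0712, 0.2367]
orientation: [[0.102, 0.995, -0.0], [0.995, -0.102, 0.0], [0.0, -0.0, -1.0]]
contact_force: [0.2, -0.2, -1.2]
grip_width: 0.136
grasp_force: 48.7
clock: 12.48
position: [0.5896, -0.0712, 0.2349]
orientation: [[0.102, 0.995, -0.0], [0.995, -0.102, 0.0], [0.0, -0.0, -1.0]]
contact_force: [0.2, 0.1, -0.9]
grip_width: 0.135
grasp_force: 48.7
clock: 12.73
position: [0.5898, -0.0712, 0.2344]
orientation: [[0.102, 0.995, 0.0], [0.995, -0.102, -0.0], [-0.0, 0.0, -1.0]]
contact_force: [-1.5, -0.1, 2.0]
grip_width: 0.132
grasp_force: 49.1
```

```bash
python3 -m handwheel '[[[0,0,0,0,0,-0.02,0],[0,0,0,0,0,0,0],[0,0,0,0,0,0,0]]]'; python3 - <<'E'
from h import *
a=np.radians(-5.8)
s=arm.state();print(s["position"],s["contact_force"],s["ft_torque"])
d=arm.read_camera("side");w=arm.read_camera("wrist")
b,e=d["frame"][:,:,::-1],w["frame"][:,:,::-1]
f=lambda i,x,y,w,h:cv2.resize(i[y:y+h,x:x+w],(400,600),interpolation=cv2.INTER_CUBIC)
cv2.imwrite("pics/m6.png",np.hstack([f(b,330,190,70,105),f(e,240,170,100,150)]))
E
```

```text
clock: 12.98
position: [0.5898, -0.0712, 0.2344]
orientation: [[0.102, 0.995, 0.001], [0.995, -0.102, -0.0], [-0.0, 0.001, -1.0]]
contact_force: [-2.6, 0.4, 6.3]
grip_width: 0.138
grasp_force: 49.9
[ 0.58982105 -0.0712126   0.23438983] [-2.59654567  0.42966987  6.26956838] [-0.021235    0.57296185 -0.01777874]
```

View pics/m6.png

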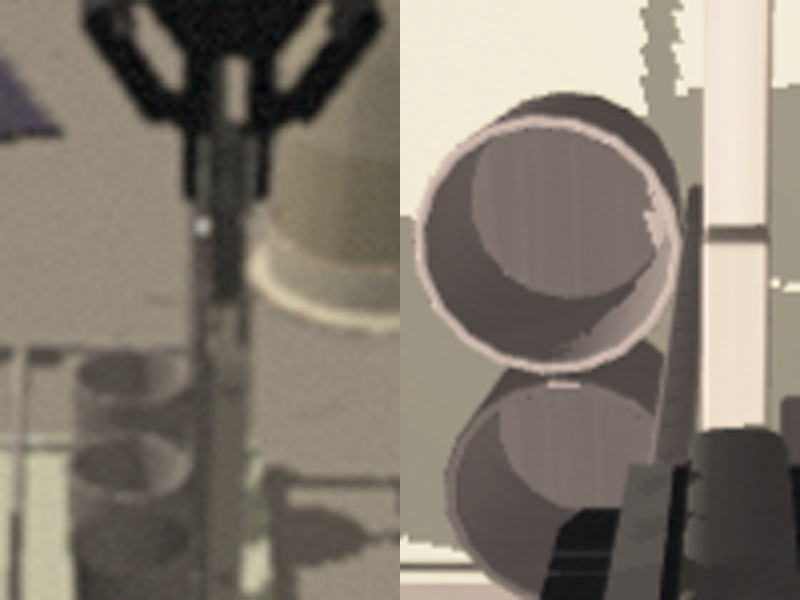

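The wrist view shows the cup (rim centre about (277,231)) just clear of the right cup. Contact came 6 mm below hump height, so the hook is in the notch. I relieve it, shift 0.7 mm in x and lower again to check whether the stop is the bar edge.

```bash
python3 -m handwheel '[[[0,0,0,0,0,0.06,0],[0,0,0,-0.025,0,0,0],[0,0,0,0,0,0,0],[0,0,0,0,0,0,0]]]'; python3 -m handwheel '[[[0,0,0,0,0,-0.03,0],[0,0,0,0,0,-0.02,0],[0,0,0,0,0,0,0],[0,0,0,0,0,0,0]]]'; python3 -m handwheel '[[[0,0,0,0,0,-0.02,0],[0,0,0,0,0,0,0],[0,0,0,0,0,0,0]]]'
```

```text
clock: 13.42
position: [0.5887, -0.0713, 0.2349]
orientation: [[0.102, 0.995, -0.0], [0.995, -0.102, 0.0], [0.0, -0.001, -1.0]]
contact_force: [-0.4, -0.4, -2.0]
grip_width: 0.133
grasp_force: 48.8
clock: 13.75
position: [0.5889, -0.0712, 0.2344]
orientation: [[0.102, 0.995, 0.0], [0.995, -0.102, -0.0], [-0.0, 0.0, -1.0]]
contact_force: [-2.0, 0.3, 6.0]
grip_width: 0.134
grasp_force: 49.7
clock: 14.0
position: [0.589, -0.0712, 0.2344]
orientation: [[0.102, 0.995, 0.0], [0.995, -0.102, -0.0], [-0.0, 0.0, -1.0]]
contact_force: [-4.6, -0.4, 9.0]
grip_width: 0.135
grasp_force: 50.3
```

The stop is sharp at the same 0.2344 level, so the hook rests on the bar edge. I unload and open.

```bash
python3 -m handwheel '[[[0,0,0,0,0,0.05,0],[0,0,0,0,0,0,0],[0,0,0,0,0,0,20],[0,0,0,0,0,0,25],[0,0,0,0,0,0,30],[0,0,0,0,0,0,30],[0,0,0,0,0,0,30],[0,0,0,0,0,0,30]]]' 20; python3 -m handwheel '[[[0,0,0,0,0,0,60],[0,0,0,0,0,0,80],[0,0,0,0,0,0,80],[0,0,0,0,0,0.1,80],[0,0,0,0,0,0.2,80],[0,0,0,0,0,0.4,80],[0,0,0,0,0,0.6,80],[0,0,0,0,0,0.6,80],[0,0,0,0,0,0.6,80],[0,0,0,0,0,0.6,80],[0,0,0,0,0,0.6,80],[0,0,0,0,0,0.6,80],[0,0,0,0,0,0.6,80],[0,0,0,0,0,0.6,80],[0,0,0,0,0,0.6,80],[0,0,0,0,0,0.6,80],[0,0,0,0,0,0,80],[0,0,0,0,0,0,80],[0,0,0,0,0,0,80]]]'
```

```text
clock: 14.67
position: [0.5889, -0.0712, 0.2346]
orientation: [[0.102, 0.995, -0.0], [0.995, -0.102, 0.0], [0.0, -0.0, -1.0]]
contact_force: [0.3, -0.1, 0.2]
grip_width: 0.297
grasp_force: 0.0
clock: 16.25
position: [0.5886, -0.0712, 0.4356]
orientation: [[0.102, 0.995, -0.0], [0.995, -0.102, -0.0], [-0.0, -0.0, -1.0]]
contact_force: [0.2, 0.2, -0.5]
grip_width: 0.8
grasp_force: 0.0
```

Pictures are used up, so I check numerically with the networks on all three cameras and template matching of the blocks against their predicted hung positions.

```bash
python3 - <<'E'
from h import *
cams={n:arm.read_camera(n) for n in("scene","side","wrist")}
a=np.radians(-5.8);ux=np.array([np.cos(a),np.sin(a)]);uy=np.array([-ux[1],ux[0]])
for n in cams:
    print(n,[(round(r["conf"],2),np.round(r["xyz"],3).tolist()) for r in arm.find_in(n,"dipper")])
pr=lambda Pm,X:(lambda q:q[:2]/q[2])(Pm@np.r_[X,1])
bar=np.array([.590,-.072])
for n in("scene","side"):
    Pm=P(cams[n]);g=cv2.cvtColor(cams[n]["frame"],cv2.COLOR_RGB2GRAY)
    cv2.imwrite(f"pics/{n}7.png",cams[n]["frame"][:,:,::-1])
    for nm,y in(("L",.0886),("ours",0),("R",-.061)):
        b=bar+uy*y
        t=pr(Pm,np.r_[b,.252]);c=pr(Pm,np.r_[b,.206]);c2=pr(Pm,np.r_[b,.214])
        print(n,nm,"top",t.round(1),"bottom",c.round(1))
        x=int(round((t[0]+c[0])/2));y0=int(t[1])-8
        print("  rows",y0,g[y0:y0+34,x-2:x+3].mean(1).round().astype(int).tolist())
E
```

```text
scene [(0.95, [0.332, 0.244, 0.044]), (0.9, [0.577, -0.072, 0.083])]
side [(0.92, [0.572, -0.066, 0.086]), (0.86, [0.336, 0.234, 0.04]), (0.53, [0.583, -0.441, 0.082])]
wrist [(0.87, [0.562, -0.074, 0.071])]
scene L top [275.1 183.4] bottom [275.8 200.3]
  rows 175 [79, 73, 95, 114, 121, 124, 124, 122, 120, 111, 113, 113, 104, 103, 109, 110, 103, 100, 99, 99, 97, 97, 100, 104, 108, 103, 102, 118, 144, 150, 141, 137, 135, 135]
scene ours top [307.7 176.6] bottom [307.8 193.2]
  rows 168 [85, 105, 119, 124, 122, 122, 123, 122, 120, 114, 113, 107, 104, 106, 110, 102, 100, 97, 99, 97, 97, 100, 104, 107, 105, 102, 116, 138, 139, 133, 129, 131, 128, 126]
scene R top [329.2 172.2] bottom [328.9 188.6]
  rows 164 [109, 120, 124, 123, 122, 121, 122, 122, 116, 97, 80, 72, 68, 68, 69, 66, 68, 66, 65, 65, 67, 66, 66, 68, 71, 73, 87, 96, 88, 84, 82, 82, 81, 81]
side L top [367.1 198.2] bottom [366.6 214.5]
  rows 190 [137, 137, 137, 138, 138, 137, 130, 111, 98, 94, 84, 72, 65, 64, 66, 65, 66, 66, 65, 69, 76, 84, 90, 89, 85, 71, 59, 58, 62, 67, 70, 66, 64, 63]
side ours top [368.8 212.8] bottom [368.2 229.7]
  rows 204 [73, 73, 75, 73, 71, 75, 82, 88, 93, 90, 82, 67, 56, 56, 59, 62, 64, 61, 59, 58, 58, 57, 54, 52, 56, 57, 55, 51, 51, 55, 51, 52, 53, 51]
side R top [370.1 223.8] bottom [369.4 241.2]
  rows 215 [87, 79, 79, 79, 80, 82, 81, 77, 72, 72, 71, 68, 63, 61, 57, 55, 57, 55, 57, 56, 56, 57, 57, 58, 55, 53, 55, 64, 76, 89, 95, 92, 91, 93]
```

Our block's lower edge is at row 194.4, against 193.2 predicted for fully home. The offset of +1.2 px matches the hanging neighbours (+2.0 and +1.5), while sitting on a hump would be about 3 px higher. The hook is home and the robot is clear.

```bash
python3 -c "
from rig import arm
print(arm.sign_off())"
```

```text
the job is handed in; nothing more can be done
None
```

The steel dipper hangs in the saddle notch between the two other dippers, the gripper has let go and is clear, and the job was handed in at about 16.5 s; the final check that the hook is fully home was numerical only, since all 10 pictures had been viewed by then.

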